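# Unlock the clip slide and hold the clip open round the card's edge

### The job

Get the spring clip ready for a sheet to be slipped in beside the job card: draw the index pin straight up out of the slide, stand it upright in the notch of the parking block and let go of it. Then squeeze the clip's two handles together so that its jaws gape wide, push the slide forward until the open jaws reach about 2 cm past the card's near edge, one on each side and touching neither face, and finish like that, still squeezing and holding the clip open. Do not shove the card, and leave the dish and the bushing where they are.

Things in the scene. Friction and masses are not known exactly. Their poses are not given: they have to be found in the camera images.
- fixture: aluminium base plate 262x90x14 mm fixed to the table; origin on the table surface under the clip's starting place. Its x axis points from the robot's side along the slide towards the card, y across, z up. Two low rails (tops 26 mm above the table) guide the slide along x.
- slide: dark steel slide on the base, carrying the clip; axes as the fixture's, origin at first at the fixture's origin. Moves only along +x, up to 85 mm, against 2 N friction, and stays where left; locked until the index pin is out. The pin's bore is 85 mm behind the origin. Deck 46 mm wide, top 25 mm above the table. Clip hinge posts stand at x = 0, y = +-9 mm, tops 67 mm above the table.
- clip_handles (a point): where to squeeze: midway between the clip's handles, 42 mm behind the slide's origin, 50 mm above the table; axes as the slide's. Handles: upright plates, 32-62 mm above the table, black sleeves, spread backwards as a V on the +y and -y sides, 58 mm over the outsides here, 66 at the rear ends. Squeeze along y: 3 N each at first, 9 N fully squeezed, where stops hold them about 30 mm apart over the outsides.
- jaw_tips (a point): point between the front tips of the clip's jaws (moves with the slide), 49 mm in front of the slide's origin, 47 mm above the table; axes as the slide's. The jaws are 28 mm tall with rubber pads, shut against each other until the handles are squeezed.
- clip_left (a joint): opening of the clip's arm on the +y side, rad: 0 shut (spring-loaded to shut), 0.32 fully squeezed at the stop; at 0.3 the jaw tip has moved about 13 mm outwards. The two arms move independently of each other.
- clip_right (a joint): the same for the arm on the -y side: 0 shut, 0.32 fully squeezed.
- pin_grip (a point): loose upright index pin, 66 mm long, 60 g: steel shank 8 mm thick, collar 20 mm across (3 thick), above it a round black grip 14 mm across, 39 long. Point on the axis, 50 mm above the foot, 26 above the collar's underside, 16 below the top; z up along the pin. At first it stands in the slide's 10 mm bore, collar on the deck, shank 24 mm deep.
- index_pin: the same pin, origin at the centre of its foot.
- notch (a point): place for the pin's axis, level with the top of the parking block: plain aluminium, 44x44x32 mm, fixed to the table on either side of the fixture. The notch, 12 mm wide and full height, is open to this point's -x; its mouth is 16 mm to -x, its closed end 12 mm to +x of this point. Parked, the shank hangs in the notch, the collar rests on the block and pin_grip is 26 mm above this point.
- card_edge (a point): middle of the card's near upright edge (towards the clip), 47 mm above the table when standing; axes as the card's, x pointing from the edge into the card along the slide's x axis. At the start it lies 23 to 37 mm in front of the jaw tips.
- card: rigid pale card plate 55 long (x) x 3 thick (y) x 80 high (mm), standing upright on the base in a slot 4 mm wide between two dark cheeks (their tops 50 mm above the table); loose, 120 g. Origin at the centre of its underside.
- magnet_dish: round steel parts dish, 87 mm across, 24 high, standing beside the fixture on the side without the parking block; loose. Origin at the centre of its underside. Leave alone.
- bushing: bronze-coloured bushing, 36 mm across, 30 high, standing beside the fixture; loose. Origin at the centre of its underside. Leave alone.
There are look-alikes about, which are no part of the job. Leave any purple or red look-alike of the index_pin alone. What is shaped like the part that bears notch but red is not meant.

How it is judged:
By the outcome, as a careful person would: the job done as asked, in the order asked, and still so for the second after the job is handed in, while the arm keeps its last pose, push and grip.
It also fails if it takes over 43 s, if anything falls off the work surface, if the arm or the gripper's body presses on something with over 40 N, if the wrist force passes 120 N, or if a joint passes its speed limit or range.

### The arm

A 6-joint arm with a two-finger parallel gripper is mounted at the origin on a cart in front of the work surface, level with it; the furniture and walls round the work are solid. World frame = base frame: x ahead of the robot, y to its left, z up, the work surface at z = 0. Lengths are in m, angles in rad, forces in N, time in s.
With the tool pointing down it reaches from about 0.35 to 0.975 m from the base axis. Payload 4.9 kg.
Tool frame: the origin (TCP) lies midway between the tips of the shut fingers; the grasp point (between the pads) lies 19 mm behind it; z points along the fingers, y is the line along which they close (so a half turn about z gives the same grasp; the last joint's range is limited). The gripper opens to 85 mm and grips with 20 to 120 N. Pads are 22 mm wide; open, the fingers measure 114 mm over their backs; the gripper's body (76 mm by 85 mm) begins 54 mm behind the grasp point. The pads swing forward as they close: fully open they stand 13 mm farther back than shut.
Start: joints at [-1.238, 0.053, 1.613, -0, 1.476, -0.119], TCP at [0.273, -0.562, 0.231] pointing down, gripper open.
Joint ranges: [-3.01, 3.01], [-1.01, 2.22], [0.06, 2.58], [-1.02, 4.17], [0.09, 2.62], [-3.14, 3.14]. Speed limits (rad/s): [2.57, 2.57, 3.14, 3.14, 3.14, 3.14].

### API

Orientations are given as a unit quaternion [w, x, y, z].
In Python, from plant import state, grab_frame, job_done, cut_out, place_of gives the robot as it stands.
- The arm moves only by the tool jog_arm, never from a script. Its argument "motion" is text: rows parted by semicolons, each of 7 numbers parted by spaces: the opening in per cent of the stroke, from 0 (shut) to 100 (fully open), then the shift along the tool's x, y, z as a fraction of full scale, then the turn, a rotation vector about the tool's x, y, z as a fraction of full scale. A call has exactly 5 rows; each row is the pose to reach, as a shift and turn from the pose commanded when the call began, along the tool's axes at that moment; what a row does not reach only later rows make up. Full scale, the value 1, is 50 cm for a shift and 1.5 rad for a turn. A row lasts 1/8 s, in which the tool goes at most 62.5 mm and 10.7 degrees, less where a joint would pass 70% of its speed; a pose out of reach is approached as far as the arm can. A call with a number of a shift or a turn outside -1 to 1 is refused whole. A call with a gripper value outside its range is refused whole. The fingers move at their own pace and stop on an object; the grip force is fixed at half the most. Time passes only in rows, so rows that repeat a pose let the fingers close, or fill a call up. It gives the time, the measured TCP pose, the force, the opening and the grip force at its end, in the units of the state.
- state(): the state, without advancing time (a new reading comes with each control period).
- grab_frame(name): name is "side" or "top" or "wrist"; returns a dict with "color" (400x640x3 uint8, red, green, blue), "range_z" (400x640 float32, m along the optical axis (not along the pixel's ray), 0 where there is no reading), "intrinsics" (3x3 intrinsics, pixels), "k1" (the pictures are not rectified: a ray, as slopes to the right and down, at radius r is drawn at 1 + k1 r^2 times it, then the intrinsics apply), "world_from_camera" (4x4, takes a point from camera to world coordinates). Camera axes: x right, y up, looking along -z (the intrinsics and any distortion apply to the point x, -y, -z); pixel columns grow to the right and rows downward; lengths in m; the calibration is good to about 2 mm. A picture is of the moment at which its call begins.
- job_done(): hands the job in; it is judged then, once.
Trained networks look in the newest picture that a camera, given by its name, has taken for a name from the list of things; names that differ only in an ending like _2 or _b are one class to them, and where a whole thing is asked for, a point or a joint stands for the part that bears it (a point fixed in the world has none). Each returns a list of dicts, best first, with "p" (0 to 1); they miss things now and then, are a little off and sometimes report something else, mostly with a low value. They report only what shows in the picture. A call takes as long as a camera call. They do not tell look-alikes from the thing itself.
- cut_out(camera, thing): "pixels" (400x640 bool, what is visible of it).
- place_of(camera, thing): "at" ([x, y, z] in m, in world coordinates, good to about 4 mm: a listed point, or the origin of a listed thing).
The state is a dict: "time": time; "joint_pos": joint angles; "joint_vel": joint speeds; "joint_efforts": joint torques, N m; "tool_pos": TCP position; "tool_rot": TCP orientation; "contact_force": force on the tool from outside, world axes, zero at the start; "ft_torque": the same for the moment, N m; "gripper_width": opening from 0.0 (shut) to 1.0 (fully open); "grasp_force": force on a finger pad.
Only numpy, scipy, OpenCV 4.12 (cv2) and the standard library are available. Lean on these libraries where they do the work, as an engineer would, in place of code of your own. Each camera call takes 0.05 s, during which the arm holds its last target. There are 200 camera calls.

## Working session

There is one attempt and no reset: what is moved stays moved. The work goes in short steps, Python scripts to look and compute and a tool call to move; the robot and the scene stay as the last step left them, time stands still between calls to the robot, and variables do not carry over. Pictures are saved under pics/ and viewed, at most 10 in all, crops included, and the job is handed in when it is done.

Besides the shell and the picture viewer there is one more tool, called by a JSON object that holds its "op" and its "data", one argument or row to a line. jog_arm: Moves the arm, as the interface text tells. Shift numbers are shares of 50 cm and turn numbers shares of 1.5 rad, none past 1 either way. Its arguments: {"type":"object","properties":{"motion":{"type":"string"}},"required":["motion"]}

```bash
mkdir -p pics; ls; python3 - <<'E'
from plant import *
import cv2,numpy as np
s=state();print(s['time'],s['tool_pos'],s['tool_rot'],s['gripper_width'])
for c in['side','top']:
    f=grab_frame(c);cv2.imwrite(f'pics/{c}0.png',f['color'][:,:,::-1])
    print(c,np.round(f['world_from_camera'],3).tolist(),f['k1'],f['intrinsics'][0][0])
    for t in['fixture','slide','clip_handles','jaw_tips','pin_grip','index_pin','notch','card_edge','card','magnet_dish','bushing']:
        print(c,t,[(np.round(d['at'],4).tolist(),round(d['p'],2)) for d in place_of(c,t)[:4]])
print(state()['time'])
E
```

```text
pics
0.0 [ 0.27266955 -0.56169143  0.23005597] [-1.02942523e-03  9.74592047e-01  2.23984985e-01 -9.56339601e-05] 0.9985945659296279
side [[-0.999, -0.037, 0.032, 0.546], [0.046, -0.467, 0.883, 0.8], [-0.018, 0.884, 0.468, 0.489], [0.0, 0.0, 0.0, 1.0]] -0.058893312152414085 455.3743335204891
side fixture [([0.5385, -0.012, 0.0021], 0.75), ([0.5852, -0.0287, 0.0497], 0.6), ([0.532, -0.0084, 0.0012], 0.24)]
side slide [([0.5324, -0.0084, -0.0014], 0.8), ([0.4382, -0.1143, 0.0299], 0.49)]
side clip_handles []
side jaw_tips [([0.581, -0.0286, 0.0498], 0.77)]
side pin_grip [([0.3698, 0.0929, 0.0541], 0.67), ([0.3624, 0.0214, 0.046], 0.6), ([0.449, 0.0121, 0.05], 0.52), ([0.5841, -0.0272, 0.0492], 0.36)]
side index_pin [([0.3713, 0.0919, -0.0011], 0.63), ([0.3651, 0.0168, 0.0007], 0.55), ([0.4523, 0.0114, -0.0001], 0.53)]
side notch [([0.4406, -0.1174, 0.0284], 0.94), ([0.4324, -0.2289, 0.0285], 0.79)]
side card_edge [([0.6061, -0.036, 0.0478], 0.95)]
side card [([0.6299, -0.0448, 0.0126], 0.76)]
side magnet_dish [([0.4995, 0.121, -0.0], 0.57)]
side bushing [([0.5399, -0.1457, 0.0028], 0.51
[... 240 characters left out ...]
.33)]
top slide [([0.5359, -0.0126, -0.0025], 0.76)]
top clip_handles [([0.4975, 0.0018, 0.0515], 0.67)]
top jaw_tips [([0.5819, -0.0234, 0.0493], 0.64)]
top pin_grip [([0.3698, 0.0957, 0.0521], 0.59), ([0.4526, 0.0131, 0.0555], 0.56), ([0.3596, 0.0213, 0.0552], 0.55)]
top index_pin [([0.4547, 0.0114, -0.005], 0.63), ([0.3727, 0.0912, 0.0008], 0.41), ([0.3616, 0.0226, -0.0019], 0.39)]
top notch [([0.4378, -0.1146, 0.0336], 0.78), ([0.4385, -0.2276, 0.0336], 0.68), ([0.6302, -0.0403, 0.0132], 0.2)]
top card_edge [([0.6086, -0.0314, 0.0483], 0.44)]
top card [([0.6295, -0.0405, 0.013], 0.57)]
top magnet_dish [([0.4952, 0.1261, -0.0006], 0.72)]
top bushing [([0.5416, -0.1469, 0.0004], 0.55)]
1.2
```

View both.

View pics/top0.png

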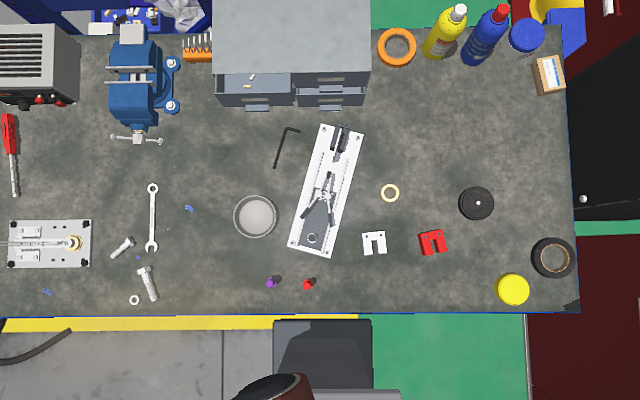

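View pics/side0.png

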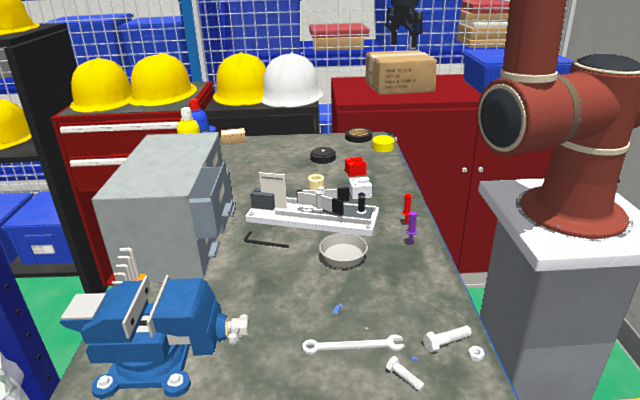

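```bash
cat >h.py <<'E'
from plant import *
import numpy as np,cv2
from scipy.spatial.transform import Rotation as R
def cloud(f):
    "world point per pixel (nan without reading)"
    v,u=np.mgrid[:400,:640].astype(np.float32);K=np.array(f['intrinsics'],float)
    q=np.stack([(u-K[0,2])/K[0,0],(v-K[1,2])/K[1,1]],-1);s=q.copy()
    for _ in range(6): s=q/(1+f['k1']*(s**2).sum(-1,keepdims=True))
    z=np.where(f['range_z']>0,f['range_z'],np.nan)[...,None]
    T=np.array(f['world_from_camera']);c=np.concatenate([s[...,:1]*z,-s[...,1:]*z,-z],-1)
    return c@T[:3,:3].T+T[:3,3]
def rel(p,yaw):
    "move to TCP p pointing down, tool x at yaw: fractions"
    s=state();w,x,y,z=s['tool_rot'];Q=R.from_quat([x,y,z,w])
    G=R.from_euler('z',yaw)*R.from_euler('x',np.pi)
    print('t',s['time'],'at',np.round(s['tool_pos'],4),'shift',np.round(Q.inv().apply(np.array(p)-s['tool_pos'])/.5,4),'turn',np.round((Q.inv()*G).as_rotvec()/1.5,4))
def rect(P):
    (c,sz,a)=cv2.minAreaRect((P[:,:2]*1000).astype(np.float32));return np.round(c,1),np.round(sz,1),round(a,1)
E
python3 - <<'E'
from h import *
f=grab_frame('top');P=cloud(f)
for t in['notch','fixture','card','index_pin','slide']:
    for d in cut_out('top',t)[:2]:
        m=cv2.erode(d['pixels'].astype(np.uint8),np.ones((2,2)))>0
        p=P[m];p=p[~np.isnan(p).any(1)]
        print(t,round(d['p'],2),d['pixels'].sum(),'z pct',np.round(np.percentile(p[:,2],[5,50,95]),3),rect(p[p[:,2]>.008]),np.round(np.median(p,0),4))
rel([.4525,.012,.2],np.radians(-16.6))
E
```

```text
notch 0.75 436 z pct [0.029 0.032 0.035] (array([ 442.9, -112.5]), array([40., 44.]), 3.7) [ 0.4457 -0.1136  0.0319]
notch 0.61 524 z pct [0.005 0.031 0.034] (array([ 442.7, -227.9]), array([41. , 45.9]), 15.0) [ 0.4428 -0.2274  0.0314]
fixture 0.73 5592 z pct [0.012 0.016 0.06 ] (array([552. , -17.7]), array([ 90. , 261.6]), 74.0) [ 0.5482 -0.0183  0.0161]
fixture 0.29 1551 z pct [0.022 0.026 0.065] (array([505.5,  -8.5]), array([ 58.9, 147. ]), 66.4) [ 0.5    -0.0051  0.0257]
card 0.5 106 z pct [0.013 0.062 0.095] (array([635.5, -43.5]), array([ 3.3, 64.1]), 73.1) [ 0.6233 -0.0401  0.0623]
index_pin 0.58 76 z pct [0.027 0.066 0.068] (array([453.1,   8.8]), array([12.7, 15.8]), 89.2) [0.4525 0.0085 0.0655]
index_pin 0.57 76 z pct [0.027 0.064 0.067] (array([367.8,  90.5]), array([11.6, 13.1]), 44.2) [0.369  0.0894 0.0644]
slide 0.72 1444 z pct [0.023 0.026 0.065] (array([506. ,  -3.2]), array([ 59.5, 149.3]), 82.7) [ 0.498  -0.0045  0.0258]
t 1.5 at [ 0.2729 -0.5623  0.2313] shift [ 0.8246 -0.8765  0.0626] turn [ 0.     -0.      0.4943]
```

{"op": "jog_arm", "data": {
  "motion": "100 0.82 -0.875 0.06 0 0 0.4875; 100 0.82 -0.875 0.06 0 0 0.4875; 100 0.82 -0.875 0.06 0 0 0.4875; 100 0.82 -0.875 0.06 0 0 0.4875; 100 0.82 -0.875 0.06 0 0 0.4875"
}}

```text
time: 2.12
tool_pos: [0.3657, -0.2626, 0.2158]
tool_rot: [0.0, 0.99, -0.14, 0.0]
contact_force: [0.5, 0.1, 0.1]
gripper_width: 0.995
grasp_force: 0.0
```

```bash
python3 -c "
from h import *
rel([.4525,.011,.2],np.radians(-16))"
```

```text
t 2.125 at [ 0.3657 -0.2626  0.2158] shift [ 0.015  -0.5738  0.0316] turn [ 0.0001 -0.0007 -0.0012]
```

{"op": "jog_arm", "data": {
  "motion": "100 0.015 -0.573 0.03 0 0 0; 100 0.015 -0.573 0.03 0 0 0; 100 0.015 -0.573 0.03 0 0 0; 100 0.015 -0.573 0.03 0 0 0; 100 0.015 -0.573 0.03 0 0 0"
}}

```text
time: 2.75
tool_pos: [0.4519, 0.0116, 0.2008]
tool_rot: [-0.0, 0.99, -0.138, 0.0]
contact_force: [0.7, 0.2, 0.3]
gripper_width: 1.002
grasp_force: 0.0
```

```bash
python3 - <<'E'
from h import *
f=grab_frame('wrist');cv2.imwrite('pics/w1.png',f['color'][:,:,::-1])
for t in['fixture','slide','clip_handles','jaw_tips','pin_grip','index_pin','notch','card_edge','card']:
    print(t,[(np.round(d['at'],4).tolist(),round(d['p'],2)) for d in place_of('wrist',t)[:3]])
P=cloud(f)
for d in cut_out('wrist','index_pin'):
    p=P[d['pixels']];p=p[p[:,2]>.06];print(np.round(d['p'],2),len(p),rect(p) if len(p) else 0)
rel([.4525,.011,.2],np.radians(-16))
E
```

```text
fixture [([0.5327, -0.0169, -0.0008], 0.78)]
slide [([0.5385, -0.0148, -0.0005], 0.82)]
clip_handles [([0.4965, 0.0009, 0.0501], 0.67), ([0.5821, -0.0235, 0.0506], 0.49)]
jaw_tips [([0.5838, -0.0226, 0.0495], 0.79)]
pin_grip [([0.3681, 0.0914, 0.0513], 0.7), ([0.4514, 0.0119, 0.0531], 0.64)]
index_pin [([0.4508, 0.0123, 0.0045], 0.92), ([0.368, 0.0177, 0.0046], 0.68), ([0.3669, 0.0939, 0.0047], 0.56)]
notch [([0.439, -0.109, 0.0303], 0.85)]
card_edge []
card []
0.82 172 (array([368. ,  92.8]), array([12.2, 14.3]), 73.6)
0.67 235 (array([452.5,  12.9]), array([13.5, 14.2]), 74.6)
0.66 190 (array([362.9,  22.6]), array([13.7, 13.7]), 45.6)
0.3 0 0
t 3.3 at [0.4516 0.0081 0.2008] shift [ 0.0001 -0.0061  0.0017] turn [ 0.     -0.0002 -0.0013]
```

View pics/w1.png

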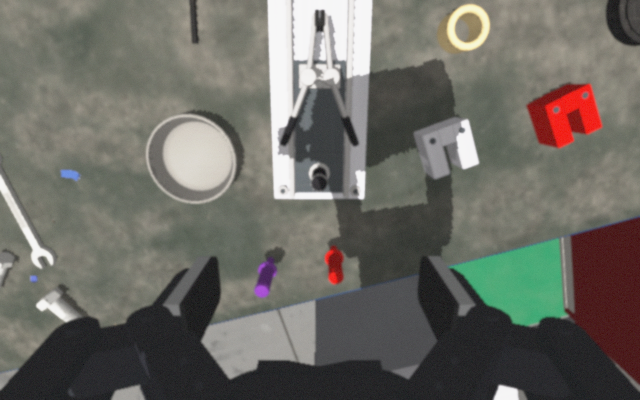

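{"op": "jog_arm", "data": {
  "motion": "60 0 -0.0065 0.12 0 0 0; 60 0 -0.0065 0.24 0 0 0; 60 0 -0.0065 0.32 0 0 0; 60 0 -0.0065 0.338 0 0 0; 60 0 -0.0065 0.338 0 0 0"
}}

```text
time: 3.92
tool_pos: [0.453, 0.0117, 0.0324]
tool_rot: [0.0, 0.99, -0.14, 0.0]
contact_force: [-0.5, -0.1, 0.2]
gripper_width: 0.599
grasp_force: 0.0
```

```bash
python3 - <<'E'
from h import *
f=grab_frame('wrist');cv2.imwrite('pics/w2.png',f['color'][:,:,::-1])
P=cloud(f)
for d in cut_out('wrist','index_pin'):
    p=P[d['pixels']];p=p[p[:,2]>.05];print(np.round(d['p'],2),len(p),rect(p) if len(p) else 0)
print([(np.round(d['at'],4).tolist(),round(d['p'],2)) for d in place_of('wrist','pin_grip')[:3]])
rel([.4525,.0112,.032],np.radians(-16))
E
```

```text
0.88 1624 (array([453.5,  13. ]), array([14.2, 14.3]), 29.8)
0.73 9491 (array([500.6,  -6.9]), array([62.1, 96.8]), 55.6)
[([0.4547, 0.0105, 0.0522], 0.77)]
t 4.075 at [0.4546 0.0117 0.0341] shift [-0.0037  0.0021  0.0042] turn [-0.0004 -0.0029 -0.0002]
```

View pics/w2.png

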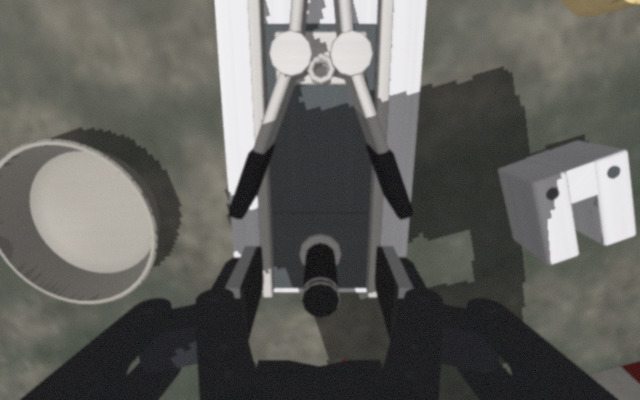

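{"op": "jog_arm", "data": {
  "motion": "10 0 0 0.002 0 0 0; 0 0 0 0.002 0 0 0; 0 0 0 0.002 0 0 0; 0 0 0 0.002 0 0 0; 0 0 0 0.002 0 0 0"
}}

```text
time: 4.7
tool_pos: [0.4531, 0.0121, 0.0315]
tool_rot: [-0.0, 0.99, -0.139, 0.0]
contact_force: [-2.2, 0.4, 5.8]
gripper_width: 0.145
grasp_force: 58.4
```

{"op": "jog_arm", "data": {
  "motion": "0 0 0 -0.02 0 0 0; 0 0 0 -0.04 0 0 0; 0 0 0 -0.07 0 0 0; 0 0 0 -0.12 0 0 0; 0 0 0 -0.16 0 0 0"
}}

```text
time: 5.32
tool_pos: [0.4528, 0.0122, 0.1125]
tool_rot: [-0.0, 0.99, -0.139, 0.001]
contact_force: [0.0, -0.2, 0.2]
gripper_width: 0.14
grasp_force: 58.4
```

```bash
python3 - <<'E'
from h import *
f=grab_frame('wrist')
print('notch w',[(np.round(d['at'],4).tolist(),round(d['p'],2)) for d in place_of('wrist','notch')[:3]])
P=cloud(f)
for d in cut_out('wrist','notch')[:2]:
    p=P[d['pixels']];p=p[(p[:,2]>.029)&(p[:,2]<.036)];print(d['p'],len(p),rect(p) if len(p) else 0)
f=grab_frame('side');P=cloud(f)
for c in 'side','wrist':print(c,[(np.round(d['at'],4).tolist(),round(d['p'],2)) for d in place_of(c,'index_pin')[:3]])
print(state()['contact_force'],state()['gripper_width'])
rel([.439,-.113,.112],np.radians(-16))
E
```

```text
notch w [([0.4394, -0.11, 0.0335], 0.68)]
0.81 3377 (array([ 441.9, -109.9]), array([44.7, 45. ]), 4.9)
0.74 405 (array([ 439.9, -203.5]), array([ 9.8, 41.4]), 88.9)
side [([0.3627, 0.0197, 0.0017], 0.64), ([0.4524, 0.0142, 0.0816], 0.55), ([0.3693, 0.0924, 0.0002], 0.46)]
wrist [([0.4536, 0.0125, 0.0871], 0.68)]
[ 0.21000824 -0.59112889 -0.37211089] 0.1457397707255494
t 5.625 at [0.4518 0.0122 0.1098] shift [ 0.0445  0.2478 -0.0045] turn [ 0.0001  0.0011 -0.0001]
```

{"op": "jog_arm", "data": {
  "motion": "0 0.0386 0.1 0 0 0 -0.08; 0 0.0386 0.2 0 0 0 -0.16; 0 0.0386 0.246 0 0 0 -0.239; 0 0.0386 0.246 0 0 0 -0.239; 0 0.0386 0.246 0.04 0 0 -0.239"
}}

```text
time: 6.25
tool_pos: [0.4382, -0.1115, 0.0914]
tool_rot: [0.0, 0.999, 0.038, 0.001]
contact_force: [1.2, -0.2, -0.5]
gripper_width: 0.145
grasp_force: 58.7
```

```bash
python3 - <<'E'
from h import *
f=grab_frame('wrist');P=cloud(f)
T=f['world_from_camera'];print(np.round(T,3).tolist())
cv2.imwrite('pics/w3.png',f['color'][:,:,::-1])
print('notch w',[(np.round(d['at'],4).tolist(),round(d['p'],2)) for d in place_of('wrist','notch')[:3]])
print('pin w',[(np.round(d['at'],4).tolist(),round(d['p'],2)) for d in place_of('wrist','index_pin')[:3]])
for t in 'notch','index_pin':
  for d in cut_out('wrist',t)[:2]:
    p=P[d['pixels']];q=p[(p[:,2]>.028)&(p[:,2]<.037)];print(t,d['p'],len(q),rect(q) if len(q) else 0,np.nanmin(p,0),np.nanmax(p,0))
np.save('P3.npy',P)
rel([.437,-.1115,.09],np.radians(4.5))
E
```

```text
[[0.077, 0.954, 0.289, 0.511], [-0.997, 0.073, 0.023, -0.104], [0.001, -0.29, 0.957, 0.233], [0.0, 0.0, 0.0, 1.0]]
notch w [([0.4365, -0.2323, 0.0339], 0.86), ([0.4363, -0.1112, 0.0328], 0.59)]
pin w [([0.3681, 0.0901, 0.0053], 0.97), ([0.4392, -0.1106, 0.063], 0.81), ([0.3637, 0.0188, 0.0006], 0.59)]
notch 0.96 3784 (array([ 442., -110.]), array([43.9, 44.2]), 4.8) [ 0.4192779  -0.13325286 -0.00059466] [ 0.46545261 -0.08667044  0.03324436]
notch 0.58 3693 (array([ 441.4, -225.6]), array([44.6, 45.1]), 12.0) [ 0.40103942 -0.27450045 -0.00254787] [ 0.4672342  -0.19928213  0.03307225]
index_pin 0.66 245 (array([369.8,  89.8]), array([14.3,  8.9]), 34.2) [ 0.333167    0.08238801 -0.00149067] [0.37769552 0.14318126 0.0572819 ]
index_pin 0.61 0 0 [ 0.41041976 -0.11701285 -0.00164811] [ 0.44794457 -0.10236905  0.12703339]
t 6.5 at [ 0.4372 -0.1108  0.0907] shift [-0.0006  0.0013  0.0014] turn [-0.0003  0.0002  0.0006]
```

View pics/w3.png

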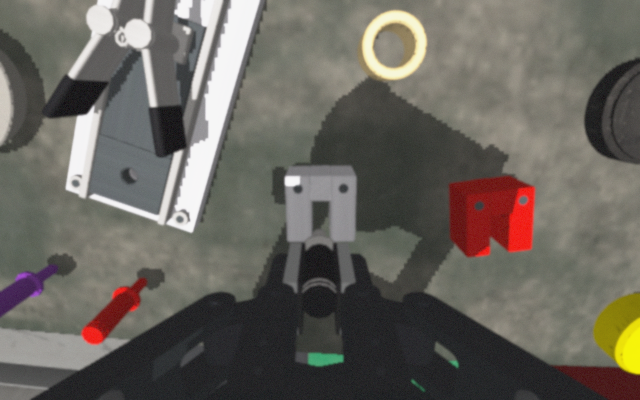

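```bash
python3 - <<'E'
from h import *
P=np.load('P3.npy');a=np.radians(4.8);l=-P[...,0]*np.sin(a)+P[...,1]*np.cos(a);z=P[...,2]
for r in(195,205,215,225,300):
    print(r,[(c,round(l[r,c]*1000,1),round(z[r,c]*1000)) for c in range(282,362,1) if abs(np.nan_to_num(z[r,c])-np.nan_to_num(z[r,c-1]))>.004])
I=cv2.imread('pics/w3.png');print(I[205,300:340].mean(1).round().astype(int).tolist());print(I[310,296:345].mean(1).round().astype(int).tolist())
m=(z>.12)&(z<.131);m[:,:300]=0;m[:,342:]=0;print(m.sum(),l[m].min(),l[m].max(),l[m].mean(),np.argwhere(m).min(0),np.argwhere(m).max(0))
m=(z>.03)&(z<.034)&(l>-.18);print('block',l[m].min(),l[m].max())
E
```

```text
Traceback (most recent call last):
ValueError: cannot convert float NaN to integer
```

```bash
python3 - <<'E'
from h import *
P=np.nan_to_num(np.load('P3.npy'));a=np.radians(4.8);l=-P[...,0]*np.sin(a)+P[...,1]*np.cos(a);z=P[...,2]
for r in(205,215,225):
    print(r,[(c,round(l[r,c]*1000,1),round(z[r,c]*1000)) for c in range(282,362,1) if abs(z[r,c]-z[r,c-1])>.004 or abs(z[r,c]-z[r,c+1])>.004])
m=(z>.12)&(z<.131);m[:,:300]=0;m[:,342:]=0;print(m.sum(),l[m].min(),l[m].max(),l[m].mean(),np.argwhere(m).min(0),np.argwhere(m).max(0),P[m].mean(0))
E
```

```text
205 [(285, np.float64(-121.4), 0), (286, np.float64(-125.3), 31), (310, np.float64(-140.3), 30), (311, np.float64(-140.6), 16), (312, np.float64(-140.8), -2), (328, np.float64(-152.4), -1), (329, np.float64(-152.5), 18), (330, np.float64(-152.8), 30), (355, np.float64(-168.5), 30), (356, np.float64(-172.7), -2)]
215 [(285, np.float64(-121.3), 1), (286, np.float64(-125.0), 30), (310, np.float64(-140.2), 32), (311, np.float64(-140.6), 21), (312, np.float64(-140.8), 0), (328, np.float64(-152.4), -2), (329, np.float64(-152.6), 17), (330, np.float64(-152.8), 31), (354, np.float64(-168.0), 30), (355, np.float64(-172.1), -1)]
225 [(285, np.float64(-120.8), -1), (286, np.float64(-124.8), 30), (310, np.float64(-140.1), 31), (311, np.float64(-140.6), 25), (312, np.float64(-140.6), -1), (328, np.float64(-152.4), -1), (329, np.float64(-152.6), 16), (330, np.float64(-152.8), 31), (354, np.float64(-168.1), 31), (355, np.float64(-172.2), -1)]
1685 -0.15390684139291116 -0.13856232127466211 -0.14655348047422861 [271 300] [334 341] [ 0.43967257 -0.11014894  0.12533491]
```

{"op": "jog_arm", "data": {
  "motion": "0 0 0 0.03 0 0 0; 0 0 0 0.05 0 0 0; 0 0 0 0.065 0 0 0; 0 0 0 0.08 0 0 0; 0 0 0 0.09 0 0 0"
}}

```text
time: 7.12
tool_pos: [0.437, -0.1114, 0.0451]
tool_rot: [-0.0, 0.999, 0.039, -0.0]
contact_force: [-0.3, 0.4, -0.6]
gripper_width: 0.145
grasp_force: 58.7
```

{"op": "jog_arm", "data": {
  "motion": "0 0 0 0.006 0 0 0; 0 0 0 0.012 0 0 0; 0 0 0 0.013 0 0 0; 0 0 0 0.013 0 0 0; 25 0 0 0.013 0 0 0"
}}

```text
time: 7.75
tool_pos: [0.4374, -0.1116, 0.0395]
tool_rot: [0.0, 0.999, 0.04, 0.0]
contact_force: [0.4, 0.4, 0.1]
gripper_width: 0.248
grasp_force: 0.0
```

{"op": "jog_arm", "data": {
  "motion": "45 0 0 0 0 0 0; 60 0 0 0 0 0 0; 60 0 0 -0.04 0 0 0; 60 0 0 -0.14 0 0 0; 80 0 0 -0.25 0 0 0"
}}

```text
time: 8.38
tool_pos: [0.4364, -0.1111, 0.1647]
tool_rot: [-0.0, 0.999, 0.039, -0.001]
contact_force: [1.3, 0.1, 0.4]
gripper_width: 0.788
grasp_force: 0.0
```

```bash
python3 - <<'E'
from h import *
f=grab_frame('wrist')
for c in'wrist','side':
  print(c,[(np.round(d['at'],4).tolist(),round(d['p'],2)) for d in place_of(c,'index_pin')[:4]]) if c=='wrist' or grab_frame(c) else 0
rel([.494,-.0006,.18],np.radians(-16))
E
```

```text
wrist [([0.3633, 0.0933, 0.0045], 0.95), ([0.3683, 0.0167, 0.0027], 0.77), ([0.4362, -0.1074, 0.0117], 0.58)]
side [([0.3624, 0.0172, 0.0014], 0.71), ([0.372, 0.0892, -0.0013], 0.54), ([0.4373, -0.113, 0.0086], 0.41)]
t 8.575 at [ 0.438  -0.1118  0.1657] shift [ 0.1293 -0.2129 -0.0285] turn [ 0.0007 -0.0022  0.2389]
```

{"op": "jog_arm", "data": {
  "motion": "100 0.05 -0.08 -0.07 0 0 0.08; 100 0.1 -0.16 -0.07 0 0 0.16; 100 0.129 -0.213 -0.07 0 0 0.2385; 100 0.129 -0.213 -0.07 0 0 0.2385; 100 0.129 -0.213 -0.07 0 0 0.2385"
}}

```text
time: 9.2
tool_pos: [0.4921, -0.0005, 0.1975]
tool_rot: [0.0, 0.99, -0.138, -0.002]
contact_force: [-0.3, 0.4, -0.2]
gripper_width: 1.002
grasp_force: 0.0
```

```bash
cat >look.py <<'E'
from h import *
import sys
o=np.array([.4527,.0112]);a=np.radians(-16);C,S=np.cos(a),np.sin(a)
def sl(p): # slide-axis coords (mm) from initial slide origin
    d=np.array(p)[...,:2]-o; return np.stack([(d[...,0]*C+d[...,1]*S)*1000-85,(-d[...,0]*S+d[...,1]*C)*1000],-1)
for c in sys.argv[2:]:
    f=grab_frame(c);P=cloud(f);cv2.imwrite(f'pics/{c}{sys.argv[1]}.png',f['color'][:,:,::-1]);np.save(f'{c}{sys.argv[1]}.npy',P)
    for t in['clip_handles','jaw_tips','card_edge','index_pin']: print(c,t,[(sl(d['at']).round(1).tolist(),round(d['at'][2]*1000),round(d['p'],2)) for d in place_of(c,t)[:3]])
    s=sl(P);z=P[...,2]
    m=(z>.088)&(z<.10)&(abs(s[...,1])<8)&(s[...,0]>55)&(s[...,0]<160);q=s[m]
    if len(q):print(c,'card top',len(q),np.percentile(q,[1,5,50,95,99],axis=0).round(1).tolist())
    m=(z>.052)&(z<.066)&(s[...,0]>-80)&(s[...,0]<-30)&(abs(s[...,1])<45);q=s[m]
    for sg in(1,-1):
        k=q[q[:,1]*sg>0]
        if len(k):print(c,'handle',sg,np.percentile(k,[2,98],axis=0).round(1).tolist())
E
python3 - <<'E'
from h import *
rel([.494,-.0006,.2],np.radians(-16))
E
python3 look.py 4 wrist top side
```

```text
t 9.2 at [ 0.4921 -0.0005  0.1975] shift [ 0.0038 -0.0009 -0.005 ] turn [0.0005 0.002  0.0011]
wrist clip_handles [([-42.1, 2.2], 50, 0.58)]
wrist jaw_tips [([49.7, -1.2], 48, 0.77)]
wrist card_edge [([70.5, 2.0], 46, 0.54)]
wrist index_pin [([-168.9, -15.5], 2, 0.96), ([-194.5, 57.8], 4, 0.65), ([-67.5, -119.7], 12, 0.61)]
wrist card top 128 [[72.4, 0.5], [72.8, 0.5], [79.7, 1.8], [86.5, 3.1], [87.2, 3.1]]
wrist handle 1 [[-53.8, 21.3], [-30.4, 33.2]]
wrist handle -1 [[-53.9, -29.6], [-30.4, -17.4]]
top clip_handles []
top jaw_tips [([-74.2, 121.4], 2, 0.43)]
top card_edge [([76.3, -0.5], 46, 0.45)]
top index_pin [([-172.7, -15.7], -3, 0.65), ([-66.0, -119.7], 2, 0.57), ([-185.7, 52.2], -1, 0.52)]
top card top 46 [[78.4, -2.0], [80.5, -1.9], [102.5, -0.6], [125.4, 0.8], [128.0, 0.9]]
side clip_handles [([-38.2, -0.8], 48, 0.56)]
side jaw_tips [([51.4, 0.9], 51, 0.89), ([-4.4, 1.3], 2, 0.26), ([-65.7, -124.5], 28, 0.22)]
side card_edge [([2.8, -1.2], -2, 0.67)]
side index_pin [([-170.5, -18.4], 1, 0.72), ([-65.1, -123.5], 8, 0.47), ([-3.3, 1.5], 2, 0.36)]
side card top 67 [[73.3, -2.1], [75.1, -1.4], [99.3, 1.7], [124.4, 3.6], [127.0, 4.0]]
side handle 1 [[-54.8, 23.2], [-31.9, 34.1]]
side handle -1 [[-55.5, -27.6], [-30.4, -16.4]]
```

View pics/wrist4.png

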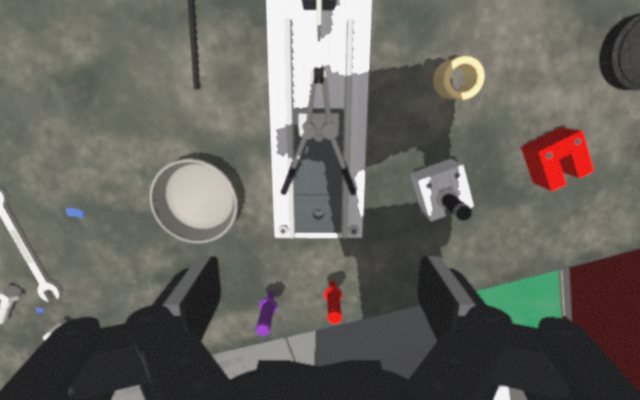

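{"op": "jog_arm", "data": {
  "motion": "100 0.004 0 0.1 0 0 0; 100 0.004 0 0.2 0 0 0; 100 0.004 0 0.3 0 0 0; 100 0.004 0 0.328 0 0 0; 100 0.004 0 0.33 0 0 0"
}}

```text
time: 10.58
tool_pos: [0.4949, -0.0007, 0.0342]
tool_rot: [0.0, 0.99, -0.139, -0.0]
contact_force: [-0.5, 0.7, 0.2]
gripper_width: 0.998
grasp_force: 0.0
```

```bash
python3 look.py 5 wrist; python3 -c "
from h import *
rel([.494,-.0006,.032],np.radians(-16))
print(state()['contact_force'])"
```

```text
wrist clip_handles [([-41.7, 1.9], 48, 0.61), ([43.9, -124.8], 1, 0.45)]
wrist jaw_tips [([49.0, 4.3], 50, 0.93)]
wrist card_edge []
wrist index_pin []
wrist handle 1 [[-53.2, 21.4], [-30.5, 44.9]]
wrist handle -1 [[-53.0, -44.3], [-30.5, -17.7]]
t 10.825 at [ 0.4968 -0.001   0.0365] shift [-0.0055  0.0008  0.0089] turn [-0.0003 -0.0027  0.0004]
[0.01270072 0.58804478 0.36388065]
```

View pics/wrist5.png

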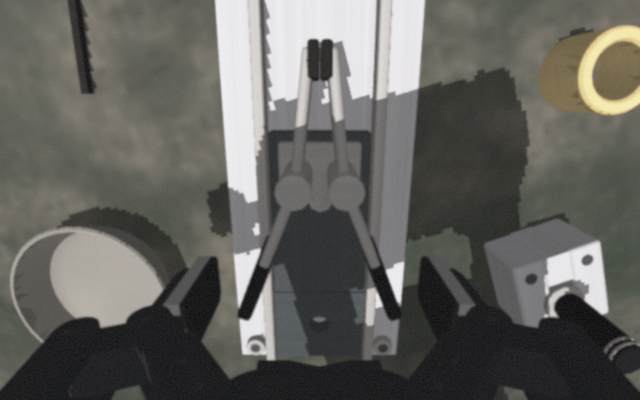

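{"op": "jog_arm", "data": {
  "motion": "70 0 0 0.004 0 0 0; 55 0 0 0.004 0 0 0; 45 0 0 0.004 0 0 0; 38 0 0 0.004 0 0 0; 34 0 0 0.004 0 0 0"
}}

```text
time: 11.45
tool_pos: [0.4965, -0.0012, 0.0343]
tool_rot: [0.0, 0.99, -0.139, 0.001]
contact_force: [-2.6, -0.4, 8.3]
gripper_width: 0.341
grasp_force: 15.9
```

{"op": "jog_arm", "data": {
  "motion": "30 0 0 0 0 0 0; 30 0 0 0 0 0 0; 30 0 0 0 0 0 0; 30 0 0 0 0 0 0; 30 0 0 0 0 0 0"
}}

```text
time: 12.08
tool_pos: [0.4968, -0.0013, 0.0347]
tool_rot: [0.0, 0.99, -0.139, 0.002]
contact_force: [-2.0, -1.2, 10.4]
gripper_width: 0.31
grasp_force: 51.2
```

```bash
python3 look.py 6 wrist;  python3 -c "
from h import *
s=state();print(s['contact_force'],s['tool_pos'],s['ft_torque'])"
```

```text
wrist clip_handles [([-37.8, 3.5], 51, 0.61)]
wrist jaw_tips []
wrist card_edge []
wrist index_pin []
wrist handle 1 [[-54.2, 9.7], [-30.1, 28.1]]
wrist handle -1 [[-54.3, -24.6], [-30.2, -6.0]]
[-2.67957823 -0.09077725 10.68840855] [ 0.49681503 -0.0013215   0.03466584] [-0.12562303  0.40041438  0.01263033]
```

View pics/wrist6.png

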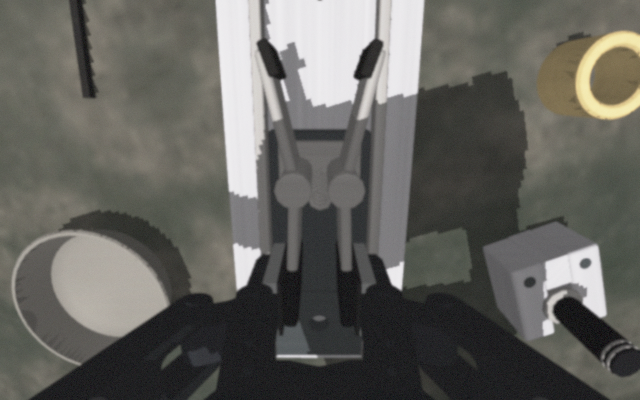

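{"op": "jog_arm", "data": {
  "motion": "30 0.006 0 0 0 0 0; 30 0.014 0 0 0 0 0; 30 0.024 0 0 0 0 0; 30 0.034 0 0 0 0 0; 30 0.04 0 0 0 0 0"
}}

```text
time: 12.95
tool_pos: [0.5161, -0.0069, 0.0347]
tool_rot: [0.0, 0.99, -0.139, 0.002]
contact_force: [-2.3, -1.3, 10.3]
gripper_width: 0.317
grasp_force: 51.3
```

```bash
python3 look.py 7 wrist side;  python3 -c "
from h import *
s=state();print(s['contact_force'],s['tool_pos'],s['ft_torque'])"
python3 -c "
import cv2
I=cv2.imread('pics/side7.png')[150:250,220:400];W=cv2.imread('pics/wrist7.png')[0:330,180:460]
I=cv2.resize(I,None,fx=2.8,fy=2.8,interpolation=3)
import numpy as np
h=max(I.shape[0],W.shape[0]);p=lambda a:cv2.copyMakeBorder(a,0,h-a.shape[0],0,0,0)
cv2.imwrite('pics/c7.png',np.hstack([p(I),p(W)]))"
```

```text
wrist clip_handles [([-19.6, 1.7], 48, 0.83)]
wrist jaw_tips []
wrist card_edge [([74.4, 3.7], 48, 0.71)]
wrist index_pin []
wrist card top 144 [[72.0, 0.2], [72.1, 0.3], [72.7, 1.6], [73.6, 2.9], [73.7, 3.2]]
wrist handle 1 [[-35.5, 10.3], [-30.3, 15.4]]
wrist handle -1 [[-35.5, -11.6], [-30.1, -6.6]]
side clip_handles [([-15.2, -2.7], 48, 0.76), ([1.9, 2.3], -2, 0.59)]
side jaw_tips [([75.0, -0.1], 48, 0.88)]
side card_edge [([74.0, 0.7], 48, 0.57)]
side index_pin [([-189.5, 51.5], -1, 0.78), ([-66.5, -122.3], 10, 0.63), ([-64.0, -126.5], 29, 0.53)]
side card top 70 [[72.0, -1.9], [74.4, -0.9], [100.0, 1.8], [123.7, 3.8], [126.3, 4.7]]
side handle 1 [[-35.7, 11.2], [-30.6, 22.4]]
side handle -1 [[-36.3, -12.7], [-30.2, -6.1]]
[ 0.1684537  -1.40125611  9.11084086] [ 0.51645171 -0.00697742  0.03470199] [-0.23531755  0.07823497  0.1153815 ]
```

View pics/c7.png

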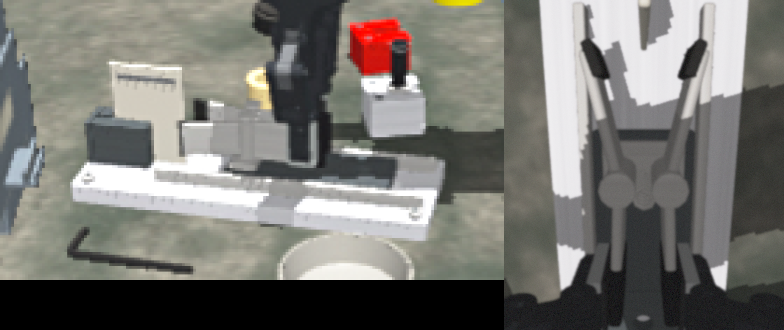

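{"op": "jog_arm", "data": {
  "motion": "30 0.008 0 0 0 0 0; 30 0.018 0 0 0 0 0; 30 0.028 0 0 0 0 0; 30 0.038 0 0 0 0 0; 30 0.044 0 0 0 0 0"
}}

```text
time: 14.08
tool_pos: [0.5372, -0.013, 0.0347]
tool_rot: [0.0, 0.99, -0.139, 0.002]
contact_force: [-2.8, -0.3, 9.6]
gripper_width: 0.31
grasp_force: 51.3
```

```bash
python3 look.py 8 wrist side top;  python3 - <<'E'
from h import *
s=state();print(s['contact_force'],s['tool_pos'],s['ft_torque'])
P=np.nan_to_num(np.load('wrist8.npy'));a=np.radians(-16);C,S=np.cos(a),np.sin(a)
d=P[...,:2]-[.4527,.0112];x=(d[...,0]*C+d[...,1]*S)*1000-85;y=(-d[...,0]*S+d[...,1]*C)*1000;z=P[...,2]*1000
for lo,hi in((57,63),(88,97)):
    m=(z>lo)&(z<hi)&(x>60)&(abs(y)<30)
    for n,k in(('+',m&(y>6)),('0',m&(abs(y)<=6)),('-',m&(y<-6))):
        if k.any():print(lo,n,k.sum(),'x',np.percentile(x[k],[2,98]).round(1),'y',np.percentile(y[k],[2,98]).round(1))
I=cv2.imread('pics/side8.png')[150:250,220:400];W=cv2.imread('pics/wrist8.png')[0:330,180:460]
I=cv2.resize(I,None,fx=2.8,fy=2.8,interpolation=3)
h=max(I.shape[0],W.shape[0]);p=lambda a:cv2.copyMakeBorder(a,0,h-a.shape[0],0,0,0)
cv2.imwrite('pics/c8.png',np.hstack([p(I),p(W)]))
E
```

```text
wrist clip_handles [([2.2, 1.2], 49, 0.87)]
wrist jaw_tips [([-73.3, 121.1], 4, 0.61)]
wrist card_edge []
wrist index_pin []
wrist card top 1384 [[72.6, 0.2], [73.6, 0.3], [84.9, 1.6], [94.6, 2.9], [95.3, 3.1]]
side clip_handles [([8.1, -4.1], 51, 0.75)]
side jaw_tips [([95.9, 1.9], 48, 0.91)]
side card_edge [([74.8, -6.0], 48, 0.58)]
side index_pin [([-185.7, 54.1], -2, 0.79), ([-172.3, -16.7], 1, 0.44), ([-62.5, -124.0], 10, 0.43)]
side card top 67 [[72.7, -2.6], [74.4, -0.9], [99.1, 2.1], [124.3, 3.7], [126.1, 4.1]]
top clip_handles [([2.7, 1.1], 50, 0.8)]
top jaw_tips []
top card_edge []
top index_pin [([-68.3, -122.7], 2, 0.38)]
top card top 33 [[93.0, -2.0], [94.8, -1.9], [110.8, -0.6], [126.2, 0.8], [128.1, 0.9]]
[-0.51534386 -1.41577898  8.38624074] [ 0.53756139 -0.01307794  0.03470449] [-0.21488855  0.07417224  0.06816669]
57 + 1409 x [60.9 91.7] y [13.4 21.6]
57 - 1434 x [61.  91.7] y [-18.6 -10.2]
88 0 1384 x [72.9 95.2] y [0.2 3. ]
```

View pics/c8.png

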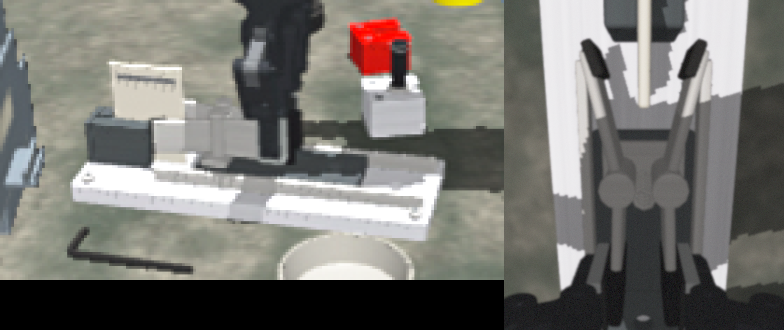

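```bash
python3 -c "
from plant import *
print(job_done())"
```

```text
the job is handed in; nothing more can be done
None
```

The job is handed in, but I got no verdict back. The pin stands upright in the parking-block notch, and the gripper is still holding the clip open with its jaws about 19 mm past the card's near edge and about 1 cm clear of each face. The card did not measurably move, nothing I did went near the dish or bushing, and it took about 15 s of the 43 s.

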